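Third hand at the screw jig: press the lamp housing against its sprung back plate

ROBOT

A 6-joint arm with a two-finger parallel gripper is mounted at the origin on the work surface. World frame = base frame: x ahead of the robot, y to its left, z up, the work surface at z = 0. Lengths are in m, angles in rad, forces in N, time in s.
With the tool pointing down it reaches from about 0.275 to 0.85 m from the base axis. Payload 5.2 kg.
Tool frame: the origin (TCP) lies midway between the tips of the shut fingers; the grasp point (between the pads) lies 19 mm behind it; z points along the fingers, y is the line along which they close (so a half turn about z gives the same grasp; the last joint's range is limited). The gripper opens to 85 mm and grips with 20 to 120 N. Pads are 22 mm wide; open, the fingers measure 114 mm over their backs; the gripper's body (76 mm by 85 mm) begins 54 mm behind the grasp point. The pads swing forward as they close: fully open they stand 13 mm farther back than shut.
Start: joints at [-1.444, 0.259, 1.535, -0, 1.348, -0.203], TCP at [0.178, -0.52, 0.231] pointing down, gripper open.
Joint ranges: [-3.14, 3.14], [-0.91, 2.08], [0.19, 2.58], [-1.22, 4.36], [0.22, 2.71], [-3.12, 3.12]. Speed limits (rad/s): [2.57, 2.57, 3.14, 3.14, 3.14, 3.14].

INTERFACE

Orientations are given as a unit quaternion [w, x, y, z].
In Python, from cell import ctrl, viewer, job gives the robot as it stands. The module is installed in compiled form; this text tells all that it offers. Calls block until the motion is done:
- ctrl.reach(position, orientation): joint-space move of the TCP to a pose.
- ctrl.move_linear(position, frame=None, velocity=0.15, f_stop=None): straight line of the TCP; frame=None keeps the orientation; velocity is the mean speed in m/s. With f_stop (N) it stops when the force on the tool has changed by that much, and returns True; else False.
- ctrl.set_joints(angles): joint-space move.
- ctrl.let_go() and ctrl.gripper_close(effort=None): open the fingers fully, or close them until they stop; effort is the grip in N (None keeps the last).
- ctrl.wait(seconds).
- ctrl.ik(position, orientation): joint angles nearest the present ones, or None.
- ctrl.get_obs(): the state.
- viewer.snapshot(name): name is "scene" or "top" or "wrist"; returns a dict with "pixels" (480x640x3 uint8, blue, green, red), "mtx" (3x3 intrinsics, pixels), "rvec" (rotation vector, rad) and "tvec" (3), from world to camera coordinates, as OpenCV has them. Camera axes: x right, y down, z forward; pixel columns grow to the right and rows downward; lengths in m; the calibration is good to about 2 mm. A picture is of the moment at which its call begins. There is no depth.
A pose or a line that the arm cannot do raises ctrl.Unreachable and nothing moves.
- job.sign_off(): hands the job in; it is judged then, once.
The state is a dict: "time": time; "q": joint angles; "joint_vel": joint speeds; "effort": joint torques, N m; "tool_pos": TCP position; "eef_rot": TCP orientation; "force": force on the tool from outside, world axes, zero at the start; "wrist_torque": the same for the moment, N m; "finger_gap": finger opening in m; "finger_force": force on a finger pad.
Only numpy, scipy, OpenCV 4.12 (cv2) and the standard library are available. Lean on these libraries where they do the work, as an engineer would, in place of code of your own. Each camera call takes 0.05 s, during which the arm holds its last target. There are 200 camera calls.

TASK

On the plywood screw jig, first swing the orange cam lever by its red knob all the way round to its stop, so that it drives the grey fence forward and locks it. Then pick up the blue lamp housing, stand it on the jig board with its wide flange flat against the middle of the aluminium plate on the fence, and push it steadily against the plate with about 8 newtons (no less than 5, no more than 12; never ram it), so that I can drive the screws. Finish while you are still holding and pushing it: do not let go, and leave the mug, jar, phone and screwdriver alone.

Things in the scene. Friction and masses are not known exactly. Their poses are not given: they have to be found in the camera images.
- jig: Fixed plywood board, 160 (its x) x 250 (its y) x 12 mm, lying on the table. Origin on its underside, 20 mm towards -y from the board's middle. Jig +y is the pressing direction: the fence stands on the +y half and the housing is pushed towards +y on to it; x runs along the fence. Two thin red lines 76 mm apart mark where the flange ends go. Its place and yaw vary.
- cam_pivot (a point): Point on the board's top under the vertical axis of the cam lever, at jig x 0, y +100 mm. Axes parallel to the jig's.
- cam_lever (a joint): Orange cam lever, turns about a vertical axis; rad. 0 = open, 1.75 = stop (locked from 1.6); grows anticlockwise seen from above. Knob 85 mm from the axis, in the direction 0.873 rad (from jig +x towards +y) at 0, 2.62 rad at 1.75: it passes round the side away from the fence. Stiff (0.2 N m, 2.5 N at the knob), stays where left. Arm 14 mm wide, its top 52 mm above the table.
- knob (a point): Red upright cylindrical knob at the end of the cam lever, 18 mm diameter; it stands free from 52 to 88 mm above the table. The point is on its axis, 70 mm above the table. Turns with the lever.
- fence (a joint): Grey fence block, 100 (along jig x) x 30 x 42 mm, sliding along the jig's y; m. 0 = fully forward (towards jig -y), where the locked cam holds it; grows up to 0.016 as it is pushed back (about 1 N moves it while the cam is open). Its top is 55 mm above the table. Counts as forward below 0.003.
- plate (a joint): Aluminium back plate, 100 (along jig x) x 8 x 46 mm, carried on two spring pins in front of the fence; m it has been pushed in towards the fence (jig +y). 0 = springs slack, 0.014 = bottomed. The springs give 1.0 N per mm (8 N at 8 mm). It follows the fence.
- plate_face (a point): Middle of the front face of the aluminium plate (the face that looks to jig -y), 35 mm above the table; the plate spans 14 to 60 mm above the table. Axes parallel to the jig's. With the fence forward and springs slack it lies at jig x 0, y +14 mm; it moves with the fence and the springs.
- housing_center (a point): Loose blue lamp housing, 0.16 kg: open-topped box 44 (its x) x 40 (its y) x 42 mm high, walls 3.5 mm, with a wide flat flange 74 (x) x 6 (y) x 42 mm on its +y side, brass screw heads on the ears. This point: centre of the 44 x 40 box, 21 mm above its underside. Starts upright on the table at the robot's right, flange roughly towards world +y. Can be gripped across x behind the flange.
- flange_face (a point): Centre of the flange's outer flat face, 26 mm from the box's centre along the housing's +y, 21 mm above the underside. Same axes as the housing. To be flat against the plate, centred on it.
- mug: Bystander: loose blue mug, 80 mm diameter at the rim, 95 mm high, handle. Origin at the centre of its underside.
- jar: Bystander: loose amber jar with blue lid, 62 mm diameter, 85 mm high. Origin at the centre of its underside.
- phone: Bystander: loose black phone, 150 x 72 x 9 mm, lying flat. Origin at the centre of its underside.
- screwdriver: Bystander: loose orange-handled screwdriver, 190 mm long, lying flat along its x. Origin on its underside near the middle.
Mind the look-alikes: they are no part of the job. There is more than one size of the part that bears housing_center; the job needs the largest.

How it is judged:
On the way, in this order (a step that is already met when the one before it is completed fails the run):
1. the cam lever is swung to its stop and the fence is forward, with the housing not yet against the plate (value of joint cam_lever above 1.6 rad and value of joint fence below 0.003 m and contact force between housing and plate below 0.5 N), for 0.2 s.
2. the housing is pressed flat and centred against the plate with 5 to 12 N (contact force between housing and plate between 5 and 12 N and y of flange_face in the frame of plate_face between -0.004 and 0.004 m and x of flange_face in the frame of plate_face between -0.01 and 0.01 m and z of flange_face in the frame of plate_face between -0.006 and 0.006 m and angle between the y axis of flange_face and the y axis of plate_face, either way round below 0.08 rad and angle between flange_face's own z axis and vertical below 0.08 rad and contact force between the fingers and housing above 1 N), for 0.3 s.
At the end, for the whole second after the job is handed in: Lever at 1.6 rad or more, fence within 3 mm of forward; housing upright (0.08 rad), flange flat on the plate (0.08 rad, 4 mm), centred within 10 mm, level with it within 6 mm; fingers on the housing, pressing it on the plate with 5 to 12 N through the last second (all of step 2 and value of joint cam_lever above 1.6 rad and value of joint fence below 0.003 m); the arm keeps its last pose, push and grip.
It fails at once if the housing is rammed against the plate with over 25 N (contact force between housing and plate above 25 N).
It fails at once if the mug is moved by over 30 mm (distance of mug from where it was at the start of the episode above 0.03 m).
It fails at once if the jar is moved by over 30 mm (distance of jar from where it was at the start of the episode above 0.03 m).
It fails at once if the phone is moved by over 30 mm (distance of phone from where it was at the start of the episode above 0.03 m).
It fails at once if the screwdriver is moved by over 30 mm (distance of screwdriver from where it was at the start of the episode above 0.03 m).
It also fails if it takes over 61 s, if anything falls off the work surface, if the arm or the gripper's body presses on something with over 40 N, if the wrist force passes 120 N, or if a joint passes its speed limit or range.

## Working session

There is one attempt and no reset: what is moved stays moved. The work goes in short steps, each a Python script; the robot and the scene stay as the last script left them, time stands still between calls to the robot, and variables do not carry over. Pictures are saved under pics/ and viewed, at most 10 in all, crops included, and the job is handed in when it is done.

```bash
mkdir -p pics; cat > h.py <<'E'
import numpy as np, cv2, pickle
from cell import ctrl, viewer, job
def snap(n,f):
    s=viewer.snapshot(n); cv2.imwrite(f'pics/{f}.png',s['pixels']); pickle.dump(s,open(f'pics/{f}.pkl','wb')); return s
def load(f): return pickle.load(open(f'pics/{f}.pkl','rb'))
def back(s,uv,z):
    R=cv2.Rodrigues(np.array(s['rvec'],float))[0]; t=np.array(s['tvec'],float).ravel()
    d=R.T@np.linalg.inv(s['mtx'])@np.array([uv[0],uv[1],1.]); c=-R.T@t
    return c+d*(z-c[2])/d[2]
def proj(s,P): return cv2.projectPoints(np.array(P,float).reshape(-1,3),np.array(s['rvec'],float),np.array(s['tvec'],float),np.array(s['mtx'],float),None)[0].reshape(-1,2)
def crop(f,x0,y0,x1,y1,k,o):
    im=cv2.imread(f'pics/{f}.png')[y0:y1,x0:x1]; cv2.imwrite(f'pics/{o}.png',cv2.resize(im,None,fx=k,fy=k,interpolation=cv2.INTER_CUBIC))
def down(yaw): # tool z down, tool y at angle yaw+90deg.. tool x along yaw
    return np.array([0,np.cos(yaw/2),np.sin(yaw/2),0])  # x->(cos yaw, sin yaw), y->(sin,-cos)
E
python3 - <<'E'
from h import *
for n in('scene','top'): s=snap(n,n); print(n,-cv2.Rodrigues(s['rvec'])[0].T@np.array(s['tvec']).ravel())
o=ctrl.get_obs(); print(o)
E
```

```text
scene [ 1.34560294 -0.11011449  0.67392328]
top [ 0.25801689 -0.05154135  1.49757998]
{'time': 0.1, 'q': array([-1.44382388e+00,  2.59302951e-01,  1.53594951e+00,  3.38686569e-05,
        1.34798866e+00, -2.02779536e-01]), 'joint_vel': array([ 0.00047313,  0.00027005, -0.00342506,  0.00036157, -0.00076101,
       -0.00085667]), 'effort': array([ 1.55179139e-03, -4.46971464e+01, -2.91246146e+01, -4.00897043e-04,
        6.38494181e-03, -1.81140325e-05]), 'tool_pos': array([ 0.17808   , -0.51989196,  0.23054983]), 'eef_rot': array([-8.23015988e-04,  9.86438998e-01,  1.64126246e-01,  4.77346763e-05]), 'force': array([-0.05453683,  0.52597484,  0.41430612]), 'wrist_torque': array([-0.00335376, -0.00462677, -0.04240672]), 'finger_force': 0.0, 'finger_gap': 0.08561178656995136}
```

View pics/top.png

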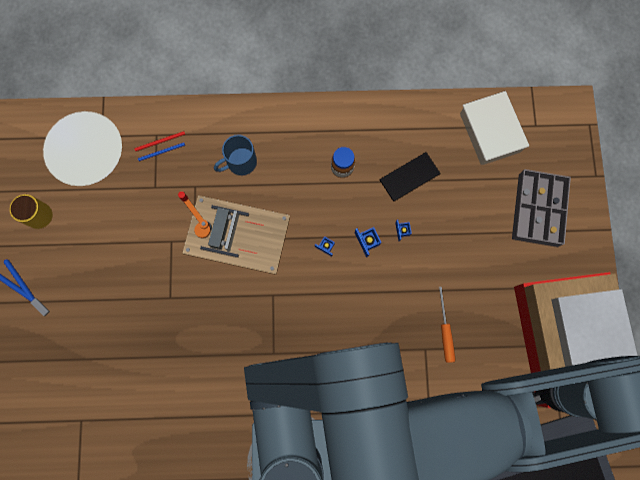

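View pics/scene.png

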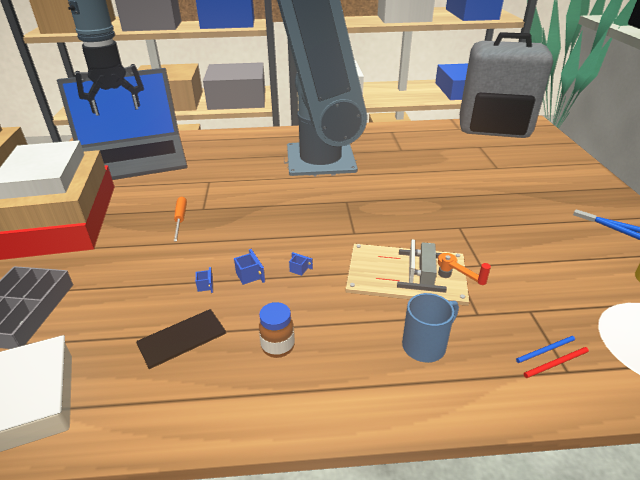

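The top view shows the jig around (237,235), with the lever pivot near (203,230) and the red knob near (182,196). There are three blue housings, at (325,245), (369,240) and (404,230). The middle one looks largest, so I'll confirm it in an enlarged crop.

```bash
python3 -c "
from h import *
crop('top',170,180,300,277,6,'c1'); crop('top',310,210,420,265,7,'c2')"
```

```text
(no output)
```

View pics/c1.png

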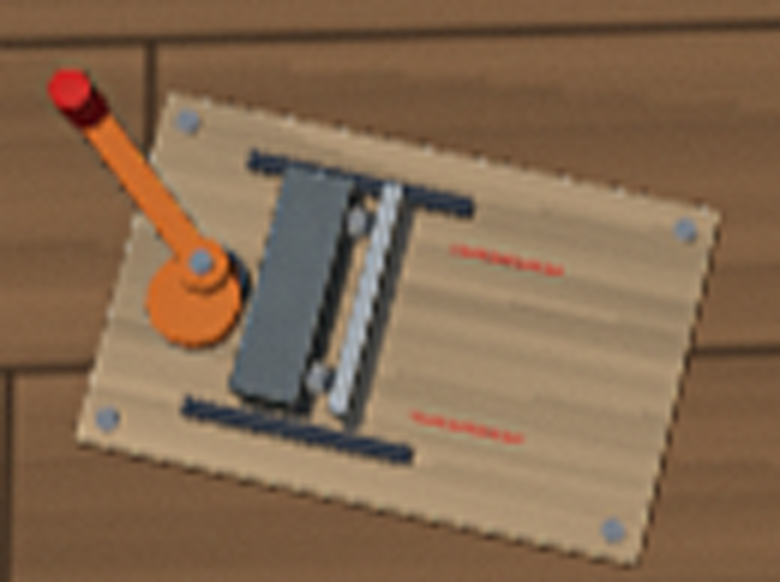

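View pics/c2.png

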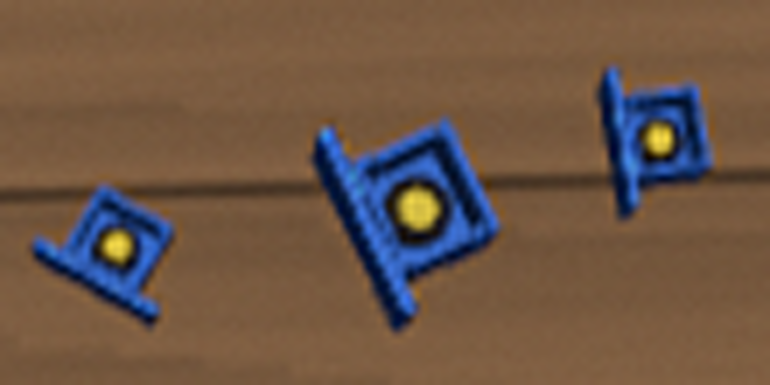

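The middle housing at (369,240) is the largest of the three; its flange is about twice as long as the other two, so it is the one. The board corners and the knob (~(72,88) in the crop) are clear too. Next I'll turn these pixels into positions and check them against the given sizes.

```bash
python3 - <<'E'
from h import *
s=load('top')
C=np.array([[170,93],[718,210],[637,562],[80,440]])/6+[170,180]-.4
P=np.array([back(s,c,.012) for c in C])[:,:2]; print(P.round(4))
print('sides',[np.linalg.norm(P[i]-P[(i+1)%4]).round(4) for i in range(4)],'expect .25 .16')
ey=(P[0]+P[3]-P[1]-P[2]); ey/=np.linalg.norm(ey); yaw=np.arctan2(-ey[0],ey[1]); ex=np.array([ey[1],-ey[0]])
c=P.mean(0); o=c-.02*ey; print('jig o',o,'yaw',yaw,'ex',ex)
piv=o+.1*ey; k=back(s,np.array([72,88])/6+[170,180]-.4,.088)[:2]
d=k-piv; print('knob',k,'r',np.linalg.norm(d),'ang',np.arctan2(d@ey,d@ex),'exp .085 .873')
H=np.array([[322,128],[400,328],[447,122],[497,235]])/7+[310,210]-.4
Q=np.array([back(s,c,.042) for c in H])[:,:2]; print(Q.round(4))
print('flange',np.linalg.norm(Q[0]-Q[1]),'box',np.linalg.norm(Q[2]-Q[3]))
print('dist',np.linalg.norm(piv))
E
```

```text
[[ 6.802e-01  2.392e-01]
 [ 6.210e-01 -5.000e-04]
 [ 4.669e-01  3.700e-02]
 [ 5.263e-01  2.760e-01]]
sides [np.float64(0.2469), np.float64(0.1586), np.float64(0.2463), np.float64(0.1582)] expect .25 .16
jig o [0.56881098 0.11851259] yaw -0.24285848491790432 ex [ 0.97065454 -0.24047821]
knob [0.66180959 0.2651082 ] r 0.08489668122247412 ang 0.8657878747778799 exp .085 .873
[[ 0.5743 -0.1706]
 [ 0.4994 -0.1959]
 [ 0.5753 -0.2165]
 [ 0.5328 -0.2327]]
flange 0.07900035071434973 box 0.04555178878369345
dist 0.630837105874433
```

```bash
cat >> h.py <<'E'
O=np.array([.5688,.1185]); JY=-.2429; EX=np.array([np.cos(JY),np.sin(JY)]); EY=np.array([-EX[1],EX[0]])
PIV=O+.1*EY
def knob(a):
    f=JY+.873+a; return PIV+.085*np.array([np.cos(f),np.sin(f)]),f
E
python3 - <<'E'
from h import *
for off in (0,np.pi,-np.pi):
  for a in (0,.9,1.75):
    k,f=knob(a); q=ctrl.ik([*k,.06],down(f+off)); print(round(off,1),a,None if q is None else np.round(q,2))
E
```

```text
0 0 [ 0.23  0.68  1.29 -0.    1.17  1.17]
0 0.9 [ 0.3   0.61  1.43 -0.    1.1   0.34]
0 1.75 [ 0.29  0.5   1.62 -0.    1.02 -0.52]
3.1 0 [ 0.23  0.68  1.29 -0.    1.17 -1.98]
3.1 0.9 [ 0.3   0.61  1.43 -0.    1.1  -2.8 ]
3.1 1.75 [ 0.29  0.5   1.62 -0.    1.02  2.62]
-3.1 0 [ 0.23  0.68  1.29 -0.    1.17 -1.98]
-3.1 0.9 [ 0.3   0.61  1.43 -0.    1.1  -2.8 ]
-3.1 1.75 [ 0.29  0.5   1.62 -0.    1.02  2.62]
```

```bash
python3 - <<'E'
from h import *
k,f=knob(0)
ctrl.reach([*k,.17],down(f)); 
s=snap('wrist','w1'); print(proj(s,[*k,.088]), ctrl.get_obs()['time'])
ctrl.move_linear([*k,.06],velocity=.12,f_stop=8)
ctrl.gripper_close(25)
o=ctrl.get_obs(); print(o['time'],o['tool_pos'],o['finger_gap'],o['force'],o['finger_force'])
E
```

```text
[[311.08575736 248.86886457]] 3.3833
5.075 [0.6613446  0.26602444 0.06024899] 0.016893652689360796 [-1.38659106  1.40615842  3.1874157 ] 26.30604386329651
```

View pics/w1.png

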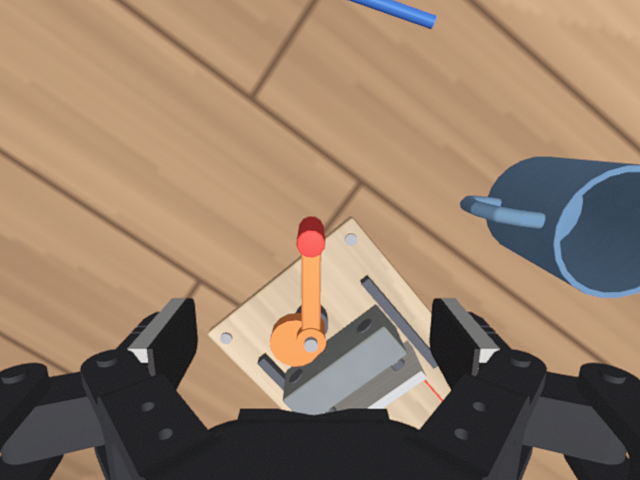

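In the wrist picture the knob's top is at (311,242), against a prediction of (311,249), so it agrees to about 2 mm. The mug is clear at the right. The grip gap is 17 mm, which fits the knob, so I'll swing the lever.

```bash
python3 - <<'E'
from h import *
for a in np.linspace(0,1.75,15)[1:]:
    k,f=knob(a); ctrl.move_linear([*k,.06],down(f),velocity=.06)
    o=ctrl.get_obs(); print(round(a,2),round(o['time'],2),o['force'].round(1),round(o['finger_gap'],4),(o['tool_pos'][:2]-k).round(4))
ctrl.let_go(); ctrl.move_linear([*k,.2],velocity=.2)
s=snap('top','t2'); crop('t2',170,180,300,277,6,'c3'); print(ctrl.get_obs()['time'])
E
```

```text
0.12 5.4 [-1.2  2.1  2.7] 0.0168 [-0.0001  0.0003]
0.25 5.72 [-0.8  1.7  2.8] 0.0172 [0.0002 0.0001]
0.38 6.05 [0.1 1.5 3. ] 0.0172 [0.0003 0.0001]
0.5 6.38 [-0.   2.6  3.8] 0.0172 [0.0004 0.    ]
0.62 6.7 [-0.   2.5  3.9] 0.0166 [0.0004 0.    ]
0.75 7.03 [0.4 2.1 4.4] 0.0173 [ 0.0004 -0.    ]
0.88 7.35 [0.5 2.2 4.9] 0.0171 [ 0.0003 -0.    ]
1.0 7.67 [1.3 0.7 5.2] 0.0169 [ 0.0003 -0.0002]
1.12 8.0 [ 1.1 -0.3  5.2] 0.0171 [ 0.0004 -0.0003]
1.25 8.32 [ 1.1 -0.7  5.9] 0.0171 [ 0.0004 -0.0004]
1.38 8.65 [ 2.6 -2.8  5.9] 0.0171 [ 0.0004 -0.0004]
1.5 8.97 [ 2.2 -4.2  5.6] 0.017 [ 0.0002 -0.0008]
1.62 9.3 [ 3.3 -4.3  5.2] 0.0169 [ 0.0006 -0.0009]
1.75 9.62 [8.3 1.  0.2] 0.0172 [0.0026 0.0007]
11.1917
```

```bash
python3 - <<'E'
from h import *
c=np.array([.547,-.206])
for sg in (1,-1):
  for p,y in ((c,.36),(O,JY)):
    q=ctrl.ik([*p,.02],down(y+sg*np.pi/2)); print(sg,None if q is None else np.round(q,2))
ctrl.reach([c[0],c[1],.17],down(.36+np.pi/2))
s=snap('wrist','w2'); R=np.array([[np.cos(.36),-np.sin(.36)],[np.sin(.36),np.cos(.36)]])
print(proj(s,[[*(c+R@v),.042] for v in np.array([[-.037,.026],[.037,.026],[.022,-.02],[-.022,-.02]])]),ctrl.get_obs()['time'])
E
```

```text
1 [-0.55  0.54  1.69 -0.    0.92 -0.91]
1 [ 0.01  0.53  1.7  -0.    0.91  0.26]
-1 [-0.55  0.54  1.69 -0.    0.92  2.23]
-1 [ 0.01  0.53  1.7  -0.    0.91 -2.89]
[[258.1762316  195.38910464]
 [364.07238606 195.49368074]
 [341.3051865  258.23939543]
 [280.98790723 258.1811388 ]] 13.0
```

View pics/w2.png

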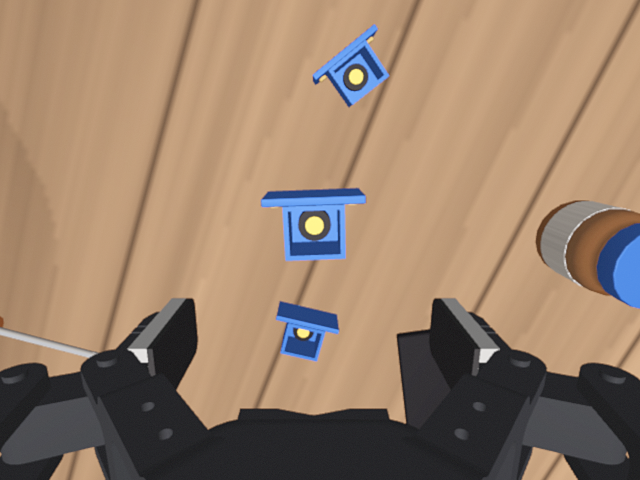

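```bash
python3 -c "
from h import *
s=snap('top','t3'); crop('t3',170,180,300,277,6,'c3')"
```

```text
(no output)
```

View pics/c3.png

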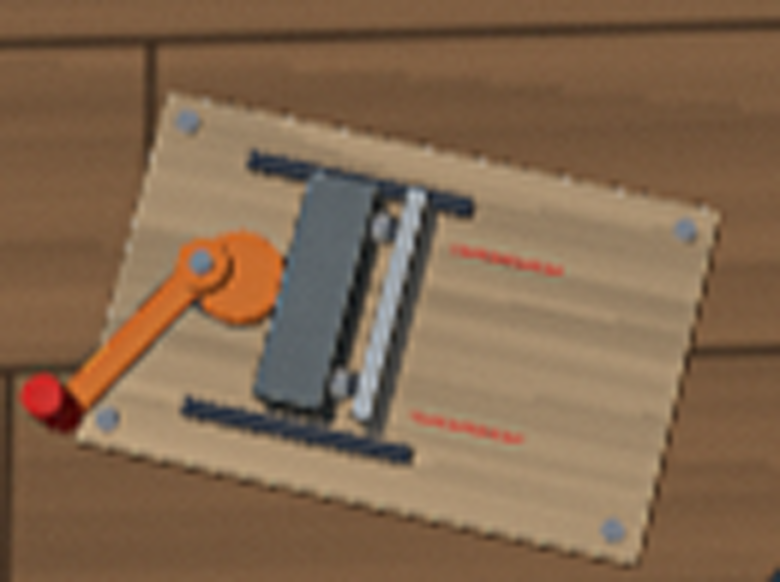

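The top crop shows the lever turned to the far side, with the knob at crop (42,397), and the fence moved forward. In the wrist picture the housing's flange runs from about (262,199) to (365,196), with the box's rear corners near (286,261) and (345,258). I'll measure the yaw in an enlarged crop.

```bash
python3 - <<'E'
from h import *
crop('w2',250,175,380,270,6,'c4')
s=load('w2'); print(-cv2.Rodrigues(s['rvec'])[0].T@np.array(s['tvec']).ravel())
s=load('t3'); k=back(s,np.array([42,397])/6+[170,180]-.4,.088)[:2]; d=k-PIV; print(np.linalg.norm(d),np.arctan2(d@EY,d@EX)-.873)
E
```

```text
[ 0.52486715 -0.14330255  0.31237445]
0.08590426447550166 1.745812989427112
```

View pics/c4.png

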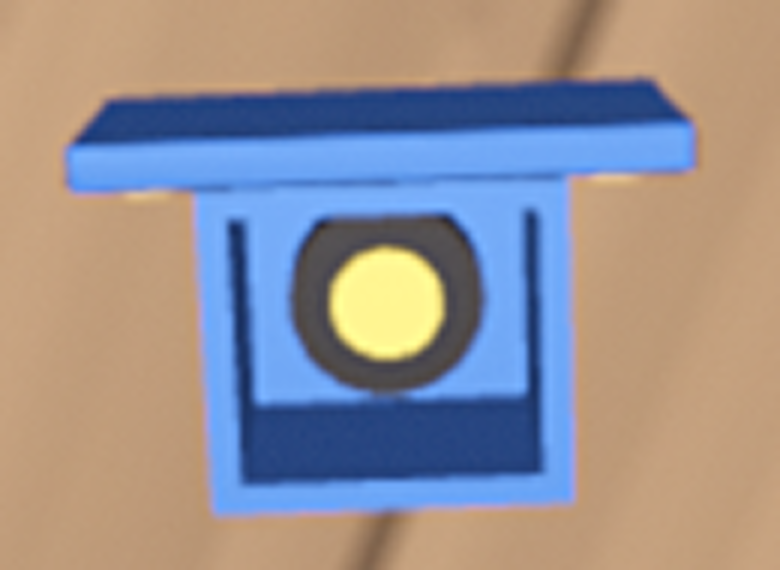

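```bash
python3 - <<'E'
from h import *
from scipy.optimize import least_squares
s=load('w2'); px=np.array([[68,145],[692,122],[573,500],[215,515]])/6+[250,175]-.4
M=np.array([[-.037,.026],[.037,.026],[.022,-.02],[-.022,-.02]])
def pts(p):
    c,n=np.cos(p[2]),np.sin(p[2]); return np.c_[M@np.array([[c,n],[-n,c]])+p[:2],np.full(4,.042)]
r=least_squares(lambda p:(proj(s,pts(p))-px).ravel(),[.547,-.206,.37]); p=r.x; print(p,r.fun.round(2))
assert np.abs(r.fun).max()<3
Y=p[2]+np.pi/2
ctrl.reach([p[0],p[1],.12],down(Y)); ctrl.move_linear([p[0],p[1],.007],velocity=.1,f_stop=8)
o=ctrl.get_obs(); print(o['tool_pos'],o['force'])
ctrl.gripper_close(60); o=ctrl.get_obs(); print(o['finger_gap'],o['finger_force'])
ctrl.move_linear([p[0],p[1],.15],velocity=.15)
ctrl.wait(.2); o=ctrl.get_obs(); print(o['time'],o['tool_pos'],o['finger_gap'],o['finger_force'],o['force'])
np.save('p.npy',p)
E
```

```text
[ 0.54939032 -0.20604813  0.39934864] [-0.89 -0.02  0.84 -0.22  0.3   0.32 -0.26  0.02]
[ 0.54993724 -0.20636043  0.00771521] [-0.06137013 -0.5880218  -0.07604142]
0.043395210832154356 62.01517939567566
16.4167 [ 0.54891533 -0.2057723   0.1489314 ] 0.04331118586438762 61.18722081184387 [-0.30631151  0.34721926 -1.0465971 ]
```

```bash
cat >> h.py <<'E'
QJ=down(JY+np.pi/2)
def at(y,z,x=0): return [*(O+y*EY+x*EX),z]
def F():
    a=[]
    for _ in range(5): ctrl.wait(.04); a.append(ctrl.get_obs()['force'])
    f=np.mean(a,0); return np.array([f[:2]@EX,f[:2]@EY,f[2]])
E
python3 - <<'E'
from h import *
ctrl.reach(at(-.062,.12),QJ); ctrl.move_linear(at(-.062,.03),velocity=.1)
f0=F(); np.save('f0.npy',f0); print('base',f0)
print(ctrl.move_linear(at(-.062,.012),velocity=.02,f_stop=3), ctrl.get_obs()['tool_pos'],F()-f0)
s=snap('wrist','w3'); o=ctrl.get_obs(); print(o['time'],o['finger_gap'])
E
```

```text
base [-0.15560174  0.0391278  -1.66585049]
True [0.55388352 0.05829495 0.01955815] [ 0.2618235  -0.00870628  7.47071028]
19.55 0.04344285068523866
```

View pics/w3.png

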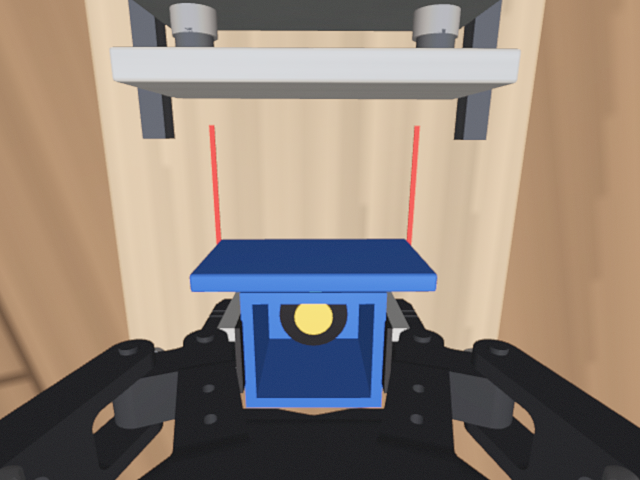

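The housing stands on the board. The flange, about (216..410), and the plate, (113..517), are both centred near column 314 and look parallel. Now I'll push gently in small steps.

```bash
python3 - <<'E'
from h import *
f0=np.load('f0.npy'); z=.0202
ctrl.move_linear(at(-.062,z),velocity=.02); print('lift',F()-f0)
ctrl.move_linear(at(-.020,z),velocity=.05,f_stop=5); b=F(); print('near',b-f0)
y=-.020
while y<.004:
    y+=.002; ctrl.move_linear(at(y,z),velocity=.01,f_stop=6); f=F()-f0
    o=ctrl.get_obs(); print(round(y,4),((o['tool_pos'][:2]-O)@EY).round(4),f.round(2),o['finger_gap'].round(4),round(o['time'],2))
    if f[1]<-7: break
E
```

```text
lift [-0.09590774 -0.11574104 -0.43971971]
near [ 0.20533098 -0.16542698 -0.39599781]Traceback (most recent call last):
  File "<stdin>", line 8, in <module>
AttributeError: 'float' object has no attribute 'round'
```

```bash
python3 - <<'E'
from h import *
f0=np.load('f0.npy'); z=.0200
y=-.018
while y<.002:
    y+=.002; ctrl.move_linear(at(y,z),velocity=.01,f_stop=6); f=F()-f0
    o=ctrl.get_obs(); print(round(y,4),round((o['tool_pos'][:2]-O)@EY,4),f.round(2),round(o['time'],2))
    if f[1]<-6.5: break
E
```

```text
-0.016 -0.016 [ 0.25 -0.11 -0.25] 22.32
-0.014 -0.014 [ 0.23  0.37 -0.54] 22.88
-0.012 -0.012 [ 0.25 -0.22 -0.43] 23.44
-0.01 -0.01 [-0.01  0.13 -0.48] 24.0
-0.008 -0.0081 [ 0.32 -2.08  0.2 ] 24.56
-0.006 -0.0061 [ 0.01 -4.08  0.07] 25.12
-0.004 -0.0043 [ 0.33 -5.69  0.84] 25.68
-0.002 -0.0027 [ 0.44 -7.21  1.11] 26.23
```

```bash
python3 - <<'E'
from h import *
f0=np.load('f0.npy')
ctrl.move_linear(at(-.0012,.0200),velocity=.01,f_stop=6)
for _ in range(4):
    f=F()-f0; o=ctrl.get_obs(); print(round((o['tool_pos'][:2]-O)@EY,4),f.round(2),o['wrist_torque'].round(2),o['finger_force'],round(o['time'],2))
snap('wrist','w4')
E
```

```text
-0.002 [-0.31 -7.65  1.13] [-1.15  0.18 -0.27] 61.38499975204468 26.69
-0.002 [ 0.17 -7.63  1.37] [-1.12  0.23 -0.22] 61.38627648353577 26.9
-0.002 [ 0.17 -7.79  1.37] [-1.14  0.19 -0.25] 61.38574719429016 27.11
-0.002 [ 0.18 -7.54  1.28] [-1.17  0.15 -0.27] 61.385754346847534 27.32
```

View pics/w4.png

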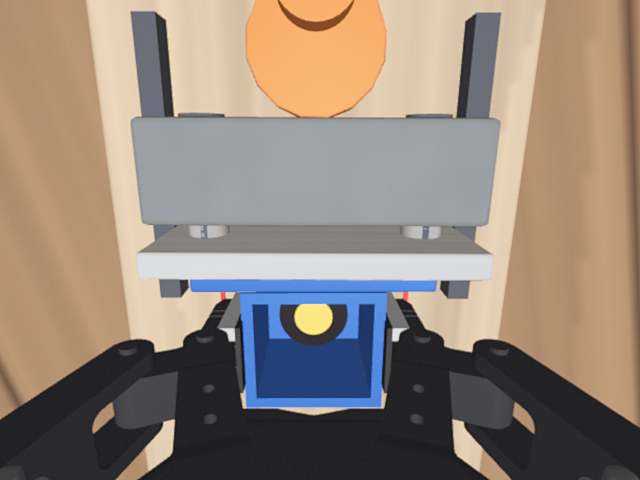

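The flange (191..436, row 285) sits flat against the plate (138..492, row 265), with both centred near column 314. The cam bears on the fence, and the push is steady at about 7.7 N.

```bash
python3 -c "
from h import *
print(job.sign_off())"
```

```text
the job is handed in; nothing more can be done
None
```

The job is handed in: the cam lever measures about 1.75 rad (its stop) with the fence forward, and the arm is still holding the housing flat and centred on the plate with a steady push of about 7.7 N; no pass/fail result came back.

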